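Check the end float of a sprung flange with a tapered feeler gauge

ROBOT

A 6-joint arm with a two-finger parallel gripper is mounted at the origin on the work surface. World frame = base frame: x ahead of the robot, y to its left, z up, the work surface at z = 0. Lengths are in m, angles in degrees, forces in N, time in s.
With the tool pointing down it reaches from about 0.3 to 0.75 m from the base axis. Payload 8.5 kg.
Tool frame: the origin (TCP) lies at the very end of the fingers, on their centre line; the grasp point (between the pads) lies 19 mm behind it (grip_depth is the distance from the TCP to the grasp point, in m); z points along the fingers, y is the direction in which the jaws open and shut (so a half turn about z gives the same grasp; the last joint's range is limited). The gripper opens to 85 mm and grips with 20 to 120 N. Pads are 22 mm wide; open, the fingers measure 114 mm over their backs; the gripper's body (76 mm by 85 mm) begins 54 mm behind the grasp point. The pads swing forward as they close: fully open they stand 13 mm farther back than shut.
Start: joints at [59.857, 21.807, 74.336, -0, 83.858, -12.336], TCP at [0.168, 0.524, 0.231] pointing down, gripper open.
Joint ranges: [-178.18, 178.18], [-50.72, 133.34], [12.68, 142.11], [-81.47, 261.47], [9.98, 163.14], [-165.26, 165.26]. Speed limits (degrees/s): [136.94, 136.94, 180, 180, 180, 180].

INTERFACE

Orientations are given as a 3x3 rotation matrix whose columns are the frame's x, y, z axes.
In Python, from rig import observe, get_image, close_job, silhouettes, grip_depth gives the robot as it stands. The module is installed in compiled form; this text tells all that it offers.
- The arm moves only by the shell command python3 -m crank 'ROWS' [FORCE]. ROWS is a JSON object of lists of equal length, an entry for each row: "slide": the shift along the tool's x, y, z in m, a list of three; "roll": the turn about the tool's z in rad; "grip": the finger opening in m, from 0 to 0.0854. A call has exactly 8 rows; each row is the pose to reach, as a shift and turn from the pose commanded when the call began, along the tool's axes at that moment; what a row does not reach only later rows make up. A row lasts 1/10 s, in which the tool goes at most 50 mm and 8.59 degrees, less where a joint would pass 70% of its speed; a pose out of reach is approached as far as the arm can. A call with a gripper value outside its range is refused whole. The fingers move at their own pace and stop on an object; FORCE is the grip in N (left out, the last holds). Time passes only in rows, so rows that repeat a pose let the fingers close, or fill a call up. It gives the time, the measured TCP pose, the force and the opening at its end, in the units of the state.
- observe(): the state, without advancing time (a new reading comes with each control period).
- get_image(name): name is "scene" or "top" or "wrist"; returns a dict with "frame" (480x640x3 uint8, red, green, blue), "fx", "fy", "cx", "cy" (pixels), "xyz" and "rotation" of the camera in the world. Camera axes: x right, y down, z forward; pixel columns grow to the right and rows downward; lengths in m; the calibration is good to about 2 mm. A picture is of the moment at which its call begins. There is no depth.
- close_job(): hands the job in, once; it reports no verdict.
Trained networks look in a picture, given as the dict that the camera call returned (one of the last four; its "shot" number tells which), for a name from the list of things; names that differ only in an ending like _2 or _b are one class to them, and where a whole thing is asked for, a point or a joint stands for the part that bears it (a point fixed in the world has none). Each returns a list of dicts, best first, with "confidence" (0 to 1); they miss things now and then, are a little off and sometimes report something else, mostly with a low value. They report only what shows in the picture. A call takes as long as a camera call. They do not tell look-alikes from the thing itself.
- silhouettes(target, picture): "pixels" (480x640 bool, what is visible of it) and "box" ([centre column, centre row, width, height] in pixels, round what is visible of it).
The state is a dict: "time_s": time; "q": joint angles; "qvel": joint speeds; "joint_efforts": joint torques, N m; "position": TCP position; "tool_rot": TCP orientation; "ft_force": force on the tool from outside, world axes, zero at the start; "wrist_torque": the same for the moment, N m; "grip_width": finger opening in m.
Only numpy, scipy, OpenCV 4.12 (cv2) and the standard library are available. Lean on these libraries where they do the work, as an engineer would, in place of code of your own. Each camera call takes 0.05 s, during which the arm holds its last target.

TASK

Take the tapered feeler gauge by its handle out of its stand, bring it upright over the checking fixture and slide the blade down into the gap between the fixed thrust plate and the sprung flange until it drags snugly on both faces, without driving the flange back to its stop. Finish while still holding the gauge by its handle at that depth: do not let go. Leave the sleeve, the valve and the sprocket where they are.

Things in the scene. Friction and masses are not known exactly. Their poses are not given: they have to be found in the camera images.
- gauge_grip (a point): Centre of the black handle block of the tapered feeler gauge (0.14 kg): 30 mm along its x, 20 mm along its y (pinch it this way), 52 mm tall; 116 mm above the tip of the steel blade, which points straight down. Blade 90 mm long, 14 mm wide in x; thickness in y grows evenly from 2.5 mm at the tip to 16.9 mm at the handle, alike on both faces. A half turn about z changes nothing.
- gauge_tip (a point): Middle of the lower end of the gauge's blade, 116 mm straight below the handle's centre; same axes as the handle.
- stand: Fixed aluminium stand, 80 mm in x, 70 mm in y, 110 mm tall; origin at the centre of its underside. The blade hangs through a 21 by 23 mm hole in the middle of its top plate and the handle's underside rests on that plate. Lift the gauge straight up by 95 mm or more to free it.
- fixture: Fixed checking fixture on the bench. Its base plate spans 100 mm in x, y = -70 to +120 mm, and is 10 mm thick. Origin on the bench below the flange's face at rest. z up; y runs straight across the gap, from the thrust plate (-y side) to the flange (+y side). The gap lies in its x-z plane, open at the top. Nothing on it is taller than 100 mm; a bearing block stands behind the flange.
- plate_edge (a point): Top of the fixed aluminium thrust plate's gap face, mid-width, 95 mm above the bench (the gap's mouth). Plate 60 mm wide in x, 12 mm thick, its top edge fully rounded (6 mm radius) as a lead-in. The gap, along the fixture's y from here to flange_edge, is 5.5 to 7.5 mm at rest and differs each time. Axes as the fixture's.
- flange_edge (a point): Top of the steel flange's gap face, 95 mm above the bench. The flange is an upright disc 100 mm across, 13 mm thick, centred 50 mm above the bench, its rim bevelled on the gap side (5 mm) as a lead-in. The gap is free for 85 mm down from here to the base plate. Moves with the flange. A blade held off-centre bears on one face only at first, deeper on both.
- flange (a joint): How far the flange is pushed back from the thrust plate, m: 0 at rest, stop at 0.008. A spring holds it forward: 2 N to start moving, plus 0.8 N per mm. A centred blade starts to drag where its thickness at the gap's mouth equals the gap (tip 19 to 31 mm below the mouth); each further 10 mm of depth pushes the flange back 1.6 mm.
- liner_mid (a point): Bystander: centre of a loose dark steel sleeve (cylinder liner), 88 mm across, 85 mm tall, standing upright.
- sprocket_mid (a point): Bystander: centre of a loose small sprocket lying flat, about 64 mm across the teeth, 10 mm thick, with a hub 28 mm tall; the point is 14 mm above the bench.
- valve_mid (a point): Bystander: middle of a loose engine valve standing on its 36 mm head, stem 7 mm thick, 94 mm tall; the point is 47 mm above the bench.
Things that resemble listed ones, but are neither listed nor needed, are in the scene too. What is shaped like the part that bears gauge_grip but pink, red or turquoise is not meant.

How it is judged (in metres and radians):
On the way, in this order (a step that is already met when the one before it is completed fails the run):
1. the gauge is lifted by its handle clear out of the stand (z of gauge_tip in the frame of stand above 0.112 m and contact force between the fingers and gauge_c1 above 1 N), for 0.1 s.
2. the blade's tip is in the gap, at least 10 mm below its mouth (z of gauge_tip in the frame of plate_edge below -0.01 m and y of gauge_tip in the frame of plate_edge above 0 m and y of gauge_tip in the frame of flange_edge below 0 m and x of gauge_tip in the frame of plate_edge between -0.02 and 0.02 m), for 0.1 s.
At the end, for the whole second after the job is handed in: Gauge upright (0.15 rad), tip at least 15 mm below the gap's mouth, within 20 mm of the plate's middle; blade bears on thrust plate and flange with 0.5 N or more each; flange pushed back under 7 mm; tip clear of the base plate; fingers still gripping its handle; gauge still (z of gauge_tip in the frame of plate_edge below -0.015 m and y of gauge_tip in the frame of plate_edge above 0 m and y of gauge_tip in the frame of flange_edge below 0 m and x of gauge_tip in the frame of plate_edge between -0.02 and 0.02 m and angle between gauge_grip's own z axis and vertical below 0.15 rad and contact force between gauge and thrust_plate above 0.5 N and contact force between gauge and flange above 0.5 N and value of joint flange below 0.007 m and contact force between gauge and fixture_c0 below 0.2 N and contact force between the fingers and gauge_c1 above 1 N and linear speed of gauge below 0.01 m/s); the arm keeps its last pose, push and grip.
It fails at once if the flange is driven back to its stop (beyond 7.6 mm) (value of joint flange above 0.0076 m).
It fails at once if the sleeve, sprocket or valve is shifted more than 15 mm or knocked over (distance of any of liner_mid, sprocket_mid, valve_mid from where it was at the start of the episode above 0.015 m).
It also fails if it takes over 54 s, if anything falls off the work surface, if the arm or the gripper's body presses on something with over 40 N, if the wrist force passes 120 N, or if a joint passes its speed limit or range.

## Working session

There is one attempt and no reset: what is moved stays moved. The work goes in short steps, Python scripts to look and compute and a shell command to move; the robot and the scene stay as the last step left them, time stands still between calls to the robot, and variables do not carry over. Pictures are saved under pics/ and viewed, and the job is handed in when it is done.

```bash
mkdir -p pics
python3 - <<'E'
from rig import *
import cv2, numpy as np
s=observe(); print({k:np.round(v,3).tolist() for k,v in s.items()}, grip_depth)
for n in ("scene","top","wrist"):
    p=get_image(n); cv2.imwrite(f"pics/{n}0.png",p["frame"][:,:,::-1]); print(n,p["fx"],p["cx"],p["cy"],np.round(p["xyz"],4).tolist(),np.round(p["rotation"],4).tolist())
E
```

```text
{'time_s': 0.0, 'q': [59.858, 21.84, 74.385, 0.0, 83.858, -12.336], 'qvel': [0.157, -0.035, -0.093, -0.028, -0.014, -0.031], 'joint_efforts': [-0.0, -44.847, -23.128, -0.0, 0.005, 0.0], 'position': [0.168, 0.523, 0.231], 'tool_rot': [[-0.952, 0.306, -0.001], [0.306, 0.952, -0.001], [0.0, -0.001, -1.0]], 'ft_force': [0.198, 0.799, -0.31], 'wrist_torque': [0.008, -0.014, -0.013], 'grip_width': 0.086} 0.0187
scene 533.5542371381142 320.62601141883067 238.49656629367593 [1.2194, 0.5319, 0.6917] [[-0.6301, 0.456, -0.6285], [0.7765, 0.3765, -0.5053], [0.0062, -0.8064, -0.5913]]
top 560.4210059077998 325.4118420280404 244.5939870429147 [0.4995, 0.033, 0.9578] [[0.0097, -0.9929, 0.1181], [-0.9996, -0.0066, 0.027], [-0.026, -0.1184, -0.9926]]
wrist 355.52284838295907 324.1539781665743 245.40159673496302 [0.0946, 0.5479, 0.3725] [[0.3056, 0.9072, 0.289], [0.9522, -0.2906, -0.0948], [-0.002, 0.3042, -0.9526]]
```

View pics/scene0.png

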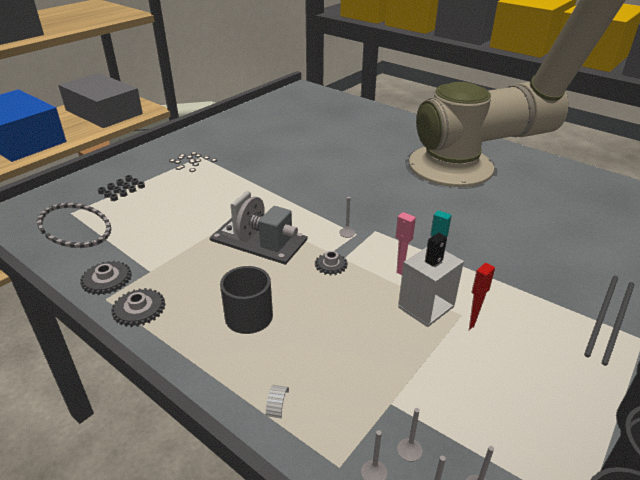

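View pics/top0.png

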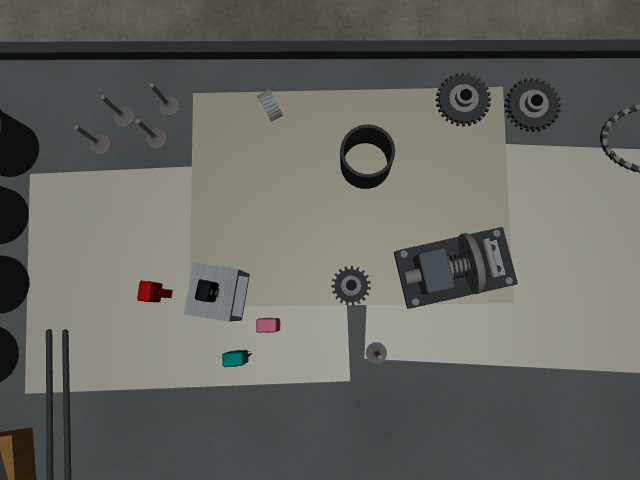

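View pics/wrist0.png

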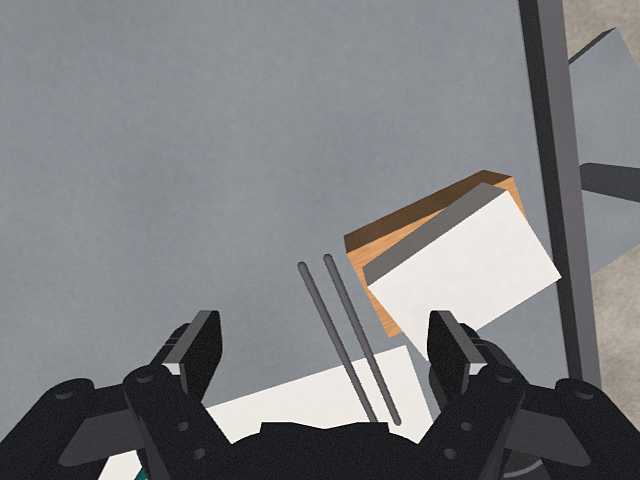

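The black handle in the stand (scene 437,248; top 207,290) is the candidate. The look-alikes are red (484,275), pink (405,225) and turquoise (441,222). I'll check it in close crops and get masks.

Run:
```python
from rig import *
import cv2, numpy as np, pickle
out={}
for n in ("scene","top"):
    p=get_image(n); d={k:p[k] for k in("frame","fx","fy","cx","cy","xyz","rotation")}
    for t in ("gauge_grip","stand","fixture","plate_edge","flange","valve_mid","sprocket_mid","liner_mid"):
        r=silhouettes(t,p); d[t]=r
        for q in r: print(n,t,round(q["confidence"],2),np.round(q["box"],1), q["pixels"].sum())
    out[n]=d
pickle.dump(out,open("obs0.pkl","wb"))
f=out["scene"]["frame"][:,:,::-1]; t=out["top"]["frame"][:,:,::-1]
a=cv2.resize(f[195:335,375:515],(400,400),interpolation=2); b=cv2.resize(t[240:370,130:260+10-10],(400,400),interpolation=2)
cv2.imwrite("pics/crop_g.png",np.hstack([a,b]))
a=cv2.resize(f[180:270,200:320],(533,400),interpolation=2); b=cv2.resize(t[215:315,385:525],(560,400),interpolation=2)
cv2.imwrite("pics/crop_f1.png",cv2.resize(f[180:270,200:320],(800,600),interpolation=2)); cv2.imwrite("pics/crop_f2.png",cv2.resize(t[215:320,385:525],(800,600),interpolation=2))
```

```text
scene gauge_grip 0.93 [406.9 243.7  17.3  59.3] 775
scene gauge_grip 0.88 [435.6 250.3  23.5  35.4] 574
scene gauge_grip 0.86 [443.4 223.   17.   25.8] 369
scene gauge_grip 0.74 [484.1 294.7  23.2  65.2] 857
scene stand 0.78 [429.8 290.1  63.   78.4] 3448
scene fixture 0.58 [260.7 232.  102.2  65.6] 3514
scene plate_edge 0.78 [237.2 216.2  29.   47.5] 473
scene plate_edge 0.19 [434.8 250.3  22.6  33.8] 532
scene flange 0.83 [267.7 222.2  61.8  44.7] 910
scene flange 0.49 [259.2 229.4  97.7  64.8] 3437
scene valve_mid 0.55 [345.2 216.7  15.3  41. ] 250
scene sprocket_mid 0.84 [330.9 264.   31.6  25. ] 561
scene liner_mid 0.83 [246.9 299.2  57.8  71.4] 2990
scene liner_mid 0.66 [234.4 217.1  22.7  47.2] 348
scene liner_mid 0.51 [333.  264.8  34.7  24.5] 591
top gauge_grip 0.8 [205.5 290.6  23.   18.6] 408
top gauge_grip 0.73 [378.  351.3  24.4  21.4] 368
top gauge_grip 0.63 [266.6 328.9  22.9  14.8] 331
top gauge_grip 0.6 [158.9 290.9  26.2  23.6] 422
top gauge_grip 0.57 [234.4 353.2  24.4  15.4] 376
top gauge_grip 0.43 [443.  261.8  84.4  56.7] 1369
top stand 0.57 [217.8 291.2  61.1  56.3] 2554
top fixture 0.98 [455.  267.  120.5  81. ] 6067
top plate_edge 0.95 [492.4 257.5  30.5  41. ] 714
top flange 0.69 [442.9 264.9  81.5  63.7] 1278
top valve_mid 0.72 [493.4 258.8  28.4  34.4] 681
top valve_mid 0.54 [378.5 353.4  23.3  15.6] 340
top sprocket_mid 0.81 [351.  285.4  39.   40.2] 1035
top liner_mid 0.98 [367.4 156.6  55.9  64.7] 1962
```

View pics/crop_g.png

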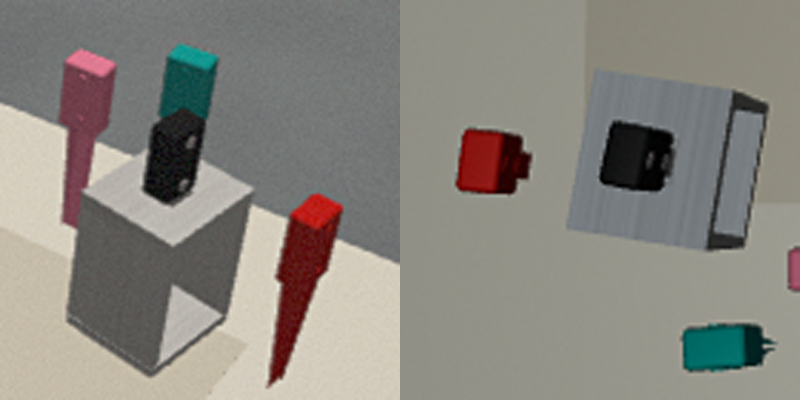

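View pics/crop_f1.png

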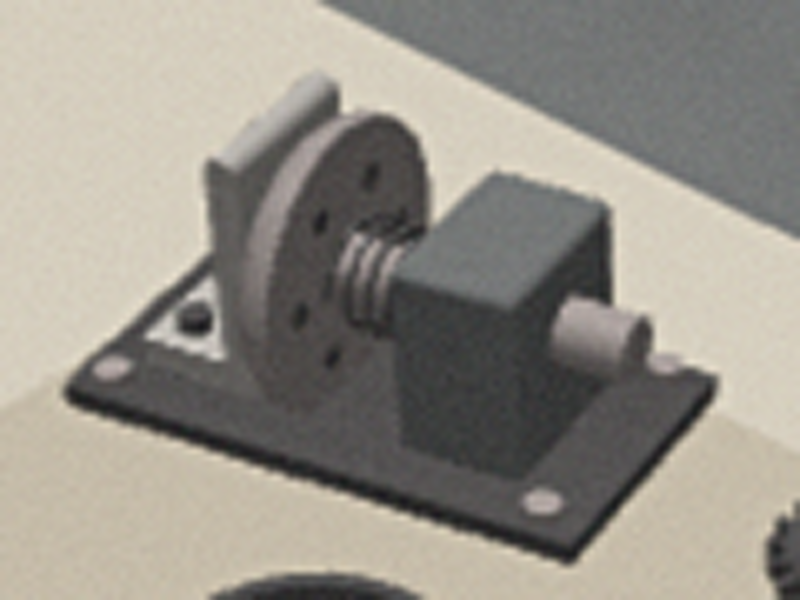

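View pics/crop_f2.png

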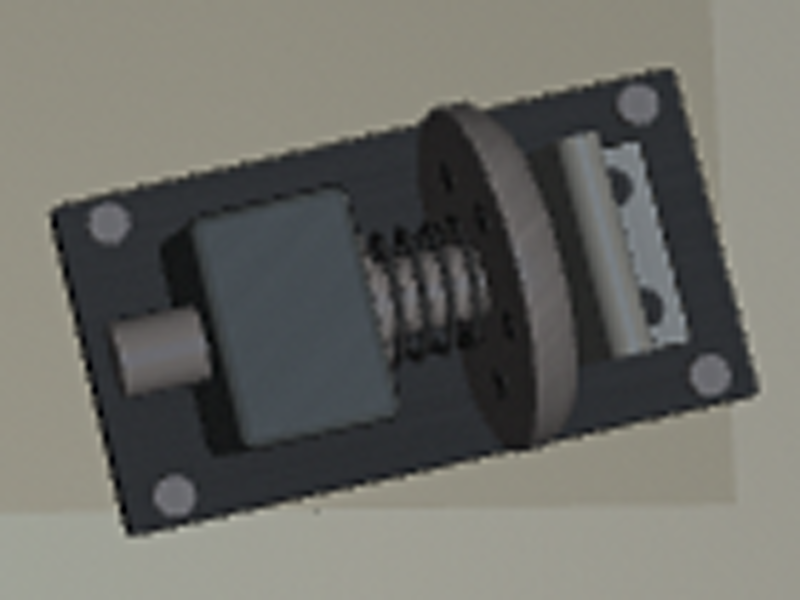

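The crops show the black gauge hanging in the stand (scene ~437,250; top ~207,290), so that's my pick. The fixture is at top ~455,267, with the thrust plate on the right and the flange to its left. Next I'll fit the models to both views.

```bash
cat > h.py <<'E'
import numpy as np, cv2
def proj(c,P):
    P=np.atleast_2d(P); q=(P-np.array(c["xyz"]))@np.array(c["rotation"])
    return np.c_[c["fx"]*q[:,0]/q[:,2]+c["cx"], c["fy"]*q[:,1]/q[:,2]+c["cy"]]
def ray(c,uv,z):
    d=np.array(c["rotation"])@np.array([(uv[0]-c["cx"])/c["fx"],(uv[1]-c["cy"])/c["fy"],1]); o=np.array(c["xyz"])
    return o+d*(z-o[2])/d[2]
def frame(x,y,yaw,L):
    c,s=np.cos(yaw),np.sin(yaw); L=np.atleast_2d(np.array(L,float)); return L@np.array([[c,-s,0],[s,c,0],[0,0,1]]).T+[x,y,0]
E
python3 - <<'E'
from h import *; import pickle
from scipy.optimize import least_squares
o=pickle.load(open("obs0.pkl","rb")); S,T=o["scene"],o["top"]
# stand
tp=np.array([(597,70),(737,92),(707,248),(568,228)],float)-[400,0]; tp=tp/3.077+[130,240]
for p in tp: print("stand corner",ray(T,p,.11).round(4))
sp=np.array([(85,190),(253,187),(173,244)])/2.857+[375,195]
for p in sp: print(" scene",ray(S,p,.11).round(4))
# fixture base corners z=.01
fp=np.array([(52,208),(672,70),(758,393),(130,535)])/5.714+[385,215]
for p in fp: print("fix top",ray(T,p,.01).round(4))
fs=np.array([(67,390),(570,545),(717,378)])/6.667+[200,180]
for p in fs: print("fix scene",ray(S,p,.01).round(4))
# handle dark masks
ms={}
for n,c,(x0,x1,y0,y1) in (("s",S,(415,462,228,272)),("t",T,(190,222,274,306))):
    g=c["frame"].max(2).astype(int); m=np.zeros(g.shape,np.uint8); m[y0:y1,x0:x1]=g[y0:y1,x0:x1]<70
    m=cv2.morphologyEx(m,cv2.MORPH_CLOSE,np.ones((3,3))); k,l,st,_=cv2.connectedComponentsWithStats(m); i=1+st[1:,4].argmax(); m=l==i; print(n,st[i]); ms[n]=m
def iou(p,v=0):
    tot=0
    for n,c in (("s",S),("t",T)):
        B=frame(p[0],p[1],p[2],[(a*.015,b*.01,.136+e*.026) for a in(-1,1) for b in(-1,1) for e in(-1,1)])
        uv=proj(c,B)*8
        im=np.zeros((480*1,640),np.uint8)
        h=cv2.convexHull(np.round(uv*32/8).astype(np.int32)); cv2.fillConvexPoly(im,h,1,shift=5)
        r=(im&ms[n]).sum()/(im|ms[n]).sum(); tot+=r
        if v: print(n,r)
    return tot
from scipy.optimize import differential_evolution
c0=ray(T,(206,290),.15)
r=differential_evolution(lambda p:-iou(p),[(c0[0]-.02,c0[0]+.02),(c0[1]-.02,c0[1]+.02),(-1.6,1.6)],seed=1,maxiter=80); print(r.x,r.fun,np.degrees(r.x[2])); iou(r.x,1)
for n,c,(x0,x1,y0,y1) in (("s",S,(415,462,228,272)),("t",T,(190,222,274,306))):
    v=cv2.resize(c["frame"][y0:y1,x0:x1,::-1],None,fx=10,fy=10,interpolation=cv2.INTER_CUBIC); v=np.clip(v.astype(float)*1.8,0,255).astype(np.uint8)
    B=proj(c,frame(*r.x,[(a*.015,b*.01,.136+e*.026) for a in(-1,1) for b in(-1,1) for e in(-1,1)]))
    for u in B: cv2.circle(v,tuple(int(w) for w in ((u-[x0,y0]+.5)*10)),4,(0,0,255),-1)
    cv2.imwrite(f"pics/h_{n}.png",v)
E
```

```text
stand corner [0.5711 0.2565 0.11  ]
stand corner [0.5607 0.1864 0.11  ]
stand corner [0.4841 0.199  0.11  ]
stand corner [0.4932 0.2679 0.11  ]
 scene [0.5603 0.1907 0.11  ]
 scene [0.4922 0.2687 0.11  ]
 scene [0.5707 0.2572 0.11  ]
fix top [ 0.6014 -0.0579  0.01  ]
fix top [ 0.6439 -0.2416  0.01  ]
fix top [ 0.5483 -0.2639  0.01  ]
fix top [ 0.5052 -0.0802  0.01  ]
fix scene [ 0.6466 -0.2345  0.01  ]
fix scene [ 0.6026 -0.0554  0.01  ]
fix scene [ 0.5077 -0.0767  0.01  ]
s [425 229  23  37 530]
t [195 279  24  23 444]
[0.52759863 0.22905411 0.0033288 ] -1.7306460250231246 0.19072624075452305
s 0.8504065040650407
t 0.8802395209580839
```

View pics/h_s.png

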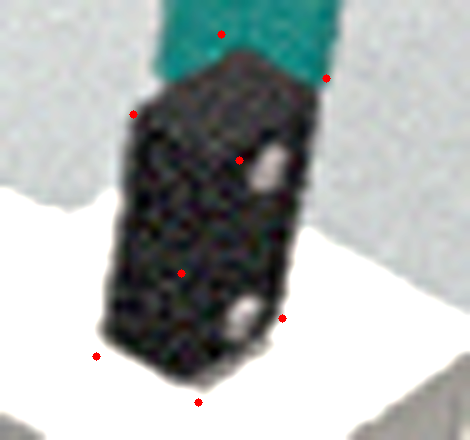

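View pics/h_t.png

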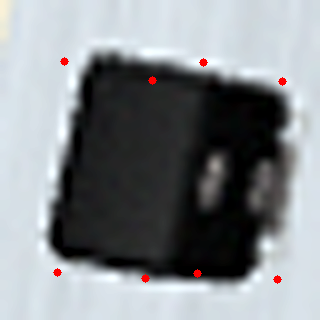

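Run:
```python
from h import *; import pickle
from scipy.optimize import least_squares
o=pickle.load(open("obs0.pkl","rb")); S,T=o["scene"],o["top"]
tp=np.array([(90,55),(205,80),(175,262),(55,245)])/10+[189.5,273.5]
sp=np.array([(133,105),(240,48),(318,85)])/10+[414.5,227.5]
for p in tp: print("t",ray(T,p,.162).round(4))
print(np.mean([ray(T,p,.162) for p in tp],0))
for p in sp: print("s",ray(S,p,.162).round(4))
sb=np.array([(103,335),(200,385),(275,340)])/10+[414.5,227.5]
for p in sb: print("sb",ray(S,p,.11).round(4))
# fixture fit, per camera
L=np.array([(.05,.12,.01),(.05,-.07,.01),(-.05,-.07,.01),(-.05,.12,.01)])
fp=np.array([(52,208),(672,70),(758,393),(130,535)])/5.714+[384.5,214.5]
fs=np.array([(67,390),(570,545),(717,378)])/6.667+[199.5,179.5]
A=lambda p:(proj(T,frame(*p,L))-fp).ravel(); B=lambda p:(proj(S,frame(*p,L[[1,0,3]]))-fs).ravel()
for f in (A,B,lambda p:np.r_[A(p),B(p)]):
    r=least_squares(f,[.57,-.18,.22],x_scale=[.01,.01,.1]); print(r.x.round(4),np.degrees(r.x[2]).round(2),np.abs(r.fun).max().round(2))
# stand
L=np.array([(.04,.035,.11),(.04,-.035,.11),(-.04,-.035,.11),(-.04,.035,.11)])
tp=(np.array([(597,70),(737,92),(707,248),(568,228)],float)-[400,0])/3.077+[129.5,239.5]
sp=np.array([(173,244),(85,190),(253,187)])/2.857+[374.5,194.5]
A=lambda p:(proj(T,frame(*p,L))-tp).ravel(); B=lambda p:(proj(S,frame(*p,L[[0,1,3]]))-sp).ravel()
for f in (A,B,lambda p:np.r_[A(p),B(p)]):
    r=least_squares(f,[.53,.23,-.15],x_scale=[.01,.01,.1]); print("stand",r.x.round(4),np.degrees(r.x[2]).round(2),np.abs(r.fun).max().round(2))
```

```text
t [0.5435 0.2355 0.162 ]
t [0.5401 0.2189 0.162 ]
t [0.5142 0.2223 0.162 ]
t [0.5164 0.2395 0.162 ]
[0.52854836 0.22904216 0.162     ]
s [0.5402 0.2176 0.162 ]
s [0.514  0.2234 0.162 ]
s [0.5152 0.2389 0.162 ]
sb [0.5368 0.217  0.11  ]
sb [0.5382 0.237  0.11  ]
sb [0.5189 0.2409 0.11  ]
[ 0.5813 -0.1844  0.229 ] 13.12 0.64
[ 0.5813 -0.1836  0.2285] 13.09 1.11
[ 0.5812 -0.1842  0.2291] 13.13 1.26
stand [ 0.5281  0.2283 -0.147 ] -8.42 1.01
stand [ 0.5255  0.2278 -0.143 ] -8.19 1.02
stand [ 0.5275  0.2283 -0.1445] -8.28 1.42
```

Gauge is at about (0.5278, 0.2285), yaw -8.3°. The fixture origin is about (0.581, -0.184), yaw 13.1°. I'll move above the gauge now.

```bash
python3 -m crank '{"slide":[[-0.03,-0.012,0],[-0.07,-0.028,0],[-0.11,-0.043,0],[-0.15,-0.059,0],[-0.19,-0.075,0],[-0.23,-0.09,0],[-0.265,-0.104,0],[-0.285,-0.112,0]],"roll":[-0.02,-0.05,-0.08,-0.11,-0.13,-0.15,-0.16,-0.166],"grip":[0.085,0.085,0.085,0.085,0.085,0.07,0.06,0.06]}' 60
```

```text
time_s: 1.85
position: [0.4072, 0.328, 0.2313]
tool_rot: [[-0.989, 0.146, 0.0], [0.146, 0.989, -0.0], [-0.0, -0.0, -1.0]]
ft_force: [-0.6, -0.0, 0.4]
grip_width: 0.0598
```

```bash
python3 -m crank '{"slide":[[-0.02,-0.012,0],[-0.045,-0.028,0],[-0.07,-0.043,0],[-0.095,-0.058,0],[-0.115,-0.07,0],[-0.127,-0.077,0],[-0.134,-0.081,0],[-0.134,-0.081,0]],"roll":[0,0,0,0,0,0,0,0],"grip":[0.06,0.06,0.06,0.06,0.06,0.06,0.06,0.06]}' 60
python3 - <<'E'
from rig import *
from h import *; import pickle
for n in ("wrist","scene"):
    p=get_image(n); cv2.imwrite(f"pics/{n}1.png",p["frame"][:,:,::-1]); pickle.dump({k:p[k] for k in("frame","fx","fy","cx","cy","xyz","rotation")},open(f"{n}1.pkl","wb"))
    print(p["xyz"])
E
```

```text
time_s: 2.65
position: [0.5264, 0.2302, 0.2312]
tool_rot: [[-0.989, 0.145, -0.0], [0.145, 0.989, 0.0], [0.0, -0.0, -1.0]]
ft_force: [0.2, 0.3, 0.3]
grip_width: 0.06
[0.44993827 0.2419498  0.37290567]
[1.2193898  0.53193961 0.69174779]
```

View pics/wrist1.png

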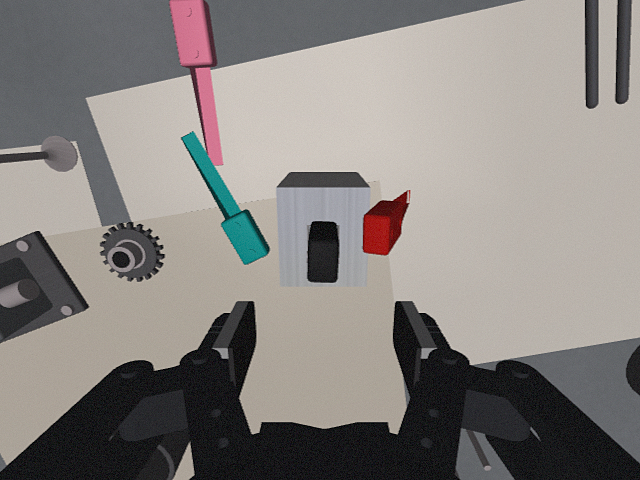

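View pics/scene1.png

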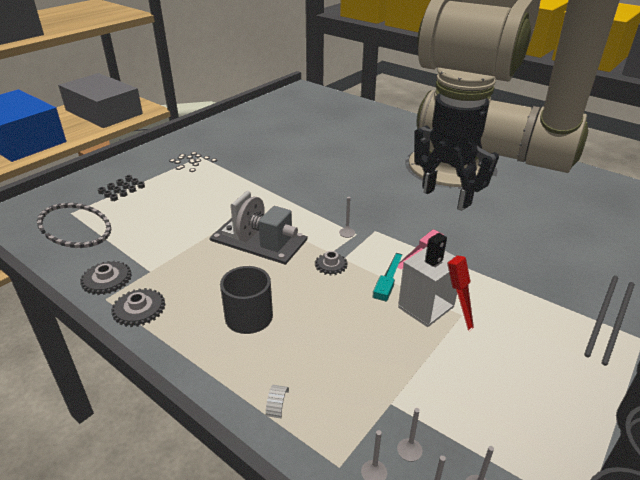

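The look-alikes have toppled by themselves. The red one leans on the stand at (383,228), so I'll keep the finger opening narrow. Now I'll refine the handle position from the wrist view.

Run:
```python
from h import *; import pickle
c=pickle.load(open("wrist1.pkl","rb"))
v=cv2.resize(c["frame"][160:300,270:420,::-1],None,fx=5,fy=5,interpolation=cv2.INTER_CUBIC)
v=np.clip(v*2.0,0,255).astype(np.uint8)
B=frame(.5278,.2285,-.145,[(a*.015,b*.01,.136+e*.026) for a in(-1,1) for b in(-1,1) for e in(-1,1)]+[(a*.04,b*.035,.11) for a in(-1,1) for b in(-1,1)])
for u in proj(c,B): cv2.circle(v,tuple(int(w) for w in ((u-[270,160]+.5)*5)),3,(0,0,255),-1)
cv2.imwrite("pics/w1c.png",v)
```

```text
(no output)
```

View pics/w1c.png

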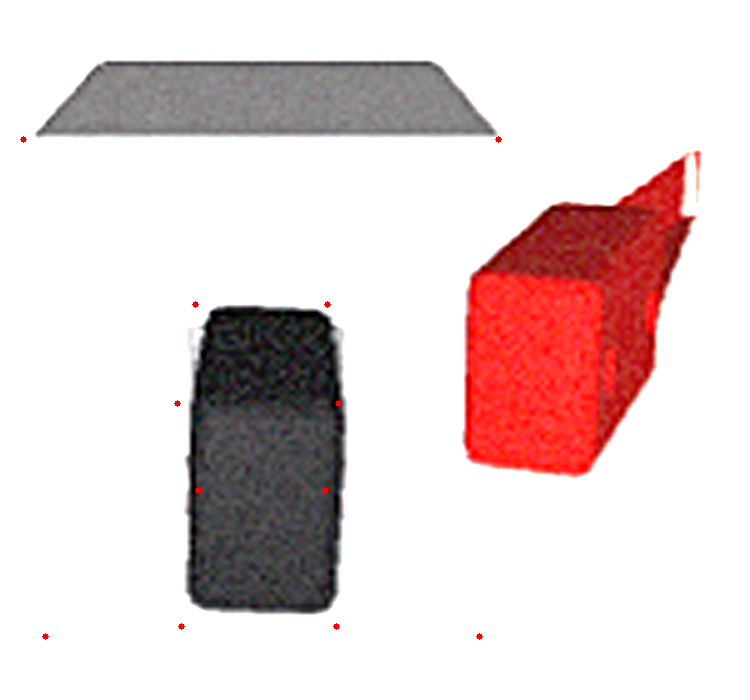

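```bash
python3 -m crank '{"slide":[[-0.001,-0.001,0.01],[-0.001,-0.001,0.02],[-0.001,-0.001,0.035],[-0.001,-0.001,0.05],[-0.001,-0.001,0.065],[-0.001,-0.001,0.075],[-0.001,-0.001,0.08],[-0.001,-0.001,0.08]],"roll":[0,0,0,0,0,0,0,0],"grip":[0.032,0.032,0.032,0.032,0.032,0.032,0.032,0.032]}' 60
python3 - <<'E'
from rig import *
from h import *
p=get_image("wrist"); cv2.imwrite("pics/wrist2.png",p["frame"][:,:,::-1])
E
```

```text
time_s: 3.55
position: [0.5267, 0.2293, 0.1507]
tool_rot: [[-0.99, 0.144, -0.001], [0.144, 0.99, -0.0], [0.001, -0.0, -1.0]]
ft_force: [-0.2, 0.0, 0.6]
grip_width: 0.0318
```

View pics/wrist2.png

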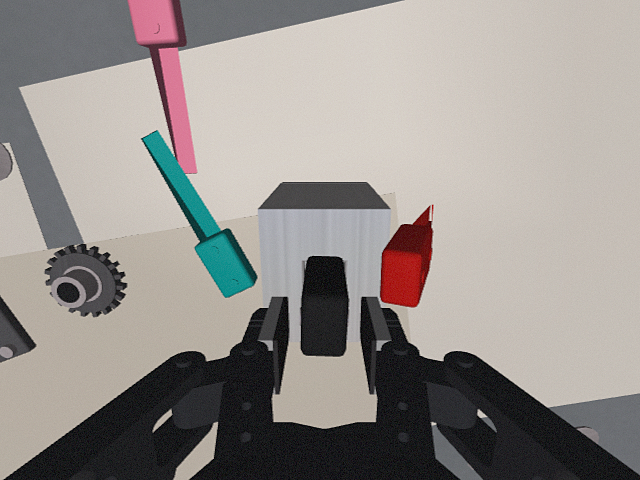

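The handle at (324,310) sits centred between the pads. The red handle is beside the stand edge, just clear of the fingers. Descend and close.

```bash
python3 -m crank '{"slide":[[0,0,0.008],[0,0,0.018],[0,0,0.026],[0,0,0.03],[0,0,0.03],[0,0,0.03],[0,0,0.03],[0,0,0.03]],"roll":[0,0,0,0,0,0,0,0],"grip":[0.032,0.032,0.032,0.032,0.032,0.01,0,0]}' 60
python3 -m crank '{"slide":[[0,0,0],[0,0,0],[0,0,0],[0,0,0],[0,0,-0.002],[0,0,-0.005],[0,0,-0.01],[0,0,-0.015]],"roll":[0,0,0,0,0,0,0,0],"grip":[0,0,0,0,0,0,0,0]}' 60
python3 - <<'E'
from rig import *
from h import *
p=get_image("wrist"); cv2.imwrite("pics/wrist3.png",p["frame"][:,:,::-1])
E
```

```text
time_s: 4.4
position: [0.5271, 0.2293, 0.1215]
tool_rot: [[-0.99, 0.144, 0.0], [0.144, 0.99, 0.0], [-0.0, 0.0, -1.0]]
ft_force: [0.3, 0.3, -1.2]
grip_width: 0.0193
time_s: 5.2
position: [0.5271, 0.2292, 0.1368]
tool_rot: [[-0.99, 0.144, 0.0], [0.144, 0.99, 0.0], [-0.0, 0.0, -1.0]]
ft_force: [1.2, 0.3, -1.0]
grip_width: 0.0198
```

View pics/wrist3.png

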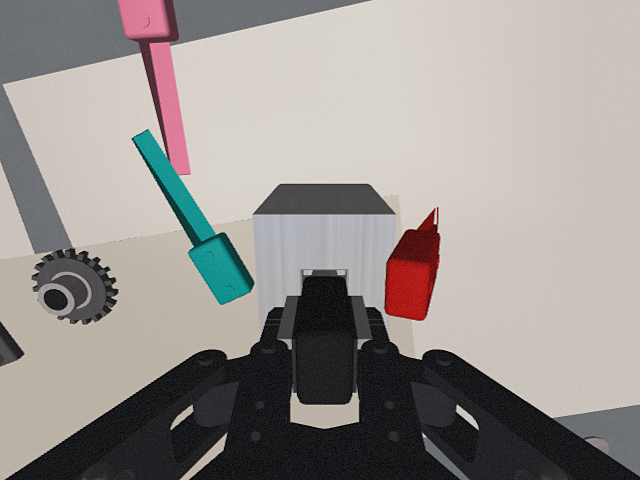

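```bash
python3 -m crank '{"slide":[[0,0,-0.01],[0,0,-0.03],[0,0,-0.05],[0,0,-0.07],[0,0,-0.09],[0,0,-0.11],[0,0,-0.12],[0,0,-0.125]],"roll":[0,0,0,0,0,0,0,0],"grip":[0,0,0,0,0,0,0,0]}' 100
python3 - <<'E'
from rig import *
from h import *
p=get_image("scene"); cv2.imwrite("pics/scene4.png",p["frame"][:,:,::-1])
E
```

```text
time_s: 6.05
position: [0.5271, 0.2293, 0.2624]
tool_rot: [[-0.99, 0.144, 0.001], [0.144, 0.99, 0.0], [-0.001, 0.0, -1.0]]
ft_force: [-0.5, -0.4, -0.8]
grip_width: 0.0188
```

View pics/scene4.png

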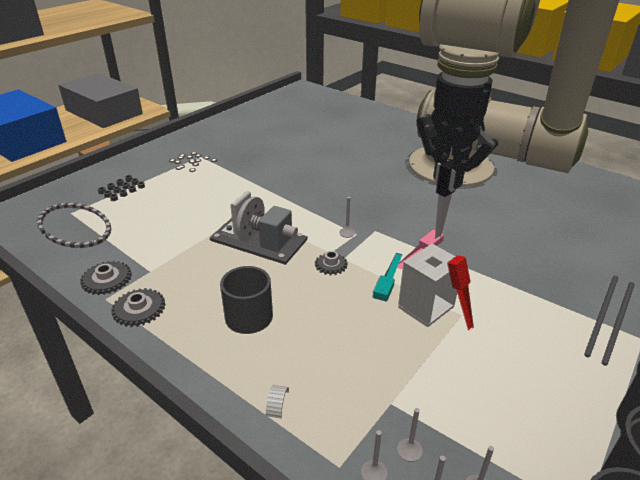

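The gauge is out of the stand and upright, with the blade tip at (440,237). Carrying it to the fixture.

```bash
python3 -m crank '{"slide":[[-0.004,-0.015,0],[-0.013,-0.045,0],[-0.022,-0.08,0],[-0.032,-0.115,0],[-0.042,-0.15,0],[-0.053,-0.185,0],[-0.063,-0.22,0],[-0.07,-0.24,0]],"roll":[-0.01,-0.03,-0.06,-0.09,-0.13,-0.16,-0.19,-0.2],"grip":[0,0,0,0,0,0,0,0]}' 100
python3 -c "
from rig import *; s=observe(); print(s['q'].__class__, [round(a,1) for a in s['q']])"
```

```text
time_s: 6.9
position: [0.5615, -0.0208, 0.2602]
tool_rot: [[-0.999, -0.054, -0.002], [-0.054, 0.999, 0.0], [0.002, 0.0, -1.0]]
ft_force: [0.3, 0.2, -1.1]
grip_width: 0.0189
<class 'numpy.ndarray'> [np.float64(-14.2), np.float64(22.0), np.float64(69.2), np.float64(-0.0), np.float64(88.9), np.float64(-107.3)]
```

```bash
python3 -m crank '{"slide":[[-0.001,-0.015,0],[-0.003,-0.045,0],[-0.005,-0.08,0],[-0.008,-0.115,0],[-0.01,-0.142,0],[-0.011,-0.16,0],[-0.0114,-0.1675,0],[-0.0114,-0.1675,0]],"roll":[-0.01,-0.04,-0.08,-0.12,-0.15,-0.17,-0.1745,-0.1745],"grip":[0,0,0,0,0,0,0,0]}' 100
cat > snap.py <<'E'
import sys,pickle
from rig import *
from h import *
t=sys.argv[1]
s=observe(); print(np.round(s["position"],4),np.round(s["ft_force"],1),np.round(s["tool_rot"],3).tolist())
for n in sys.argv[2:]:
    p=get_image(n); pickle.dump({k:p[k] for k in("frame","fx","fy","cx","cy","xyz","rotation")},open(f"{n}{t}.pkl","wb")); cv2.imwrite(f"pics/{n}{t}.png",p["frame"][:,:,::-1])
    if n=="scene": cv2.imwrite(f"pics/{n}{t}c.png",cv2.resize(p["frame"][120:285,190:350,::-1],None,fx=3.6,fy=3.6,interpolation=2))
    if n=="top": cv2.imwrite(f"pics/{n}{t}c.png",cv2.resize(p["frame"][180:320,385:565,::-1],None,fx=4.2,fy=4.2,interpolation=2))
E
python3 snap.py 5 scene wrist top
```

```text
time_s: 7.7
position: [0.5821, -0.1854, 0.2604]
tool_rot: [[-0.974, -0.226, -0.001], [-0.226, 0.974, 0.001], [0.001, 0.001, -1.0]]
ft_force: [-0.3, 0.2, -1.6]
grip_width: 0.0189
[ 0.5821 -0.1854  0.2604] [-0.3  0.2 -1.6] [[-0.974, -0.226, -0.001], [-0.226, 0.974, 0.001], [0.001, 0.001, -1.0]]
```

View pics/scene5c.png

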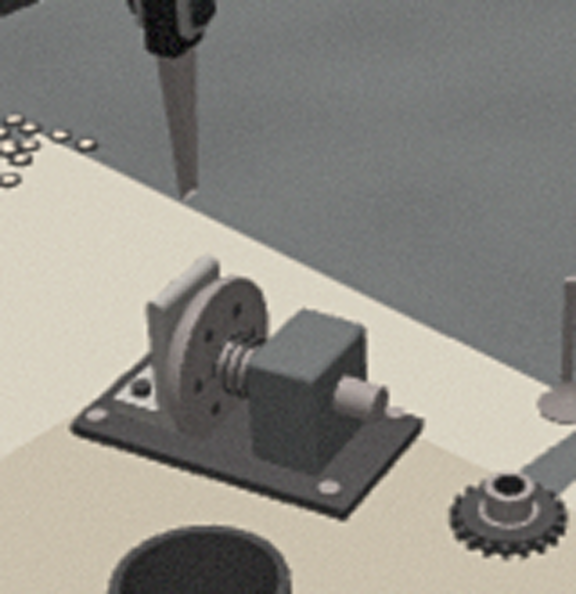

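View pics/wrist5.png

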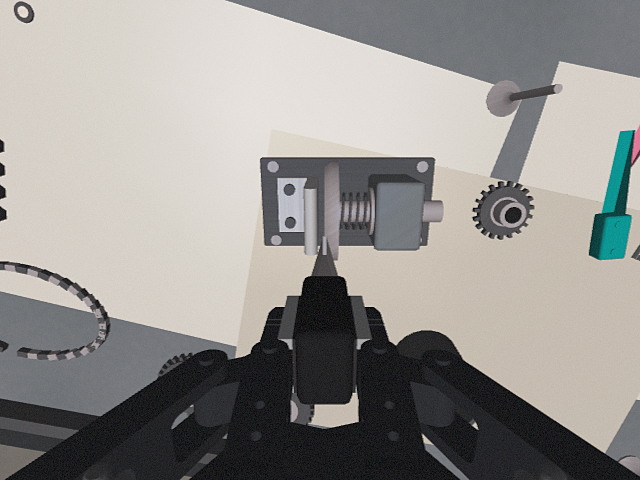

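View pics/top5.png

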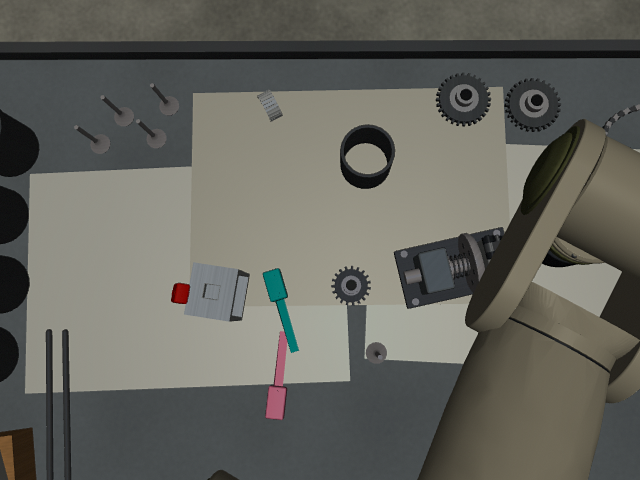

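The wrist view shows the tip (324,240) and the gap between plate and flange (~320,200). Zooming in and fitting the geometry.

Run:
```python
from h import *; import pickle
c=pickle.load(open("wrist5.pkl","rb"))
x0,x1,y0,y1=250,450,145,290
k=4
v=cv2.resize(c["frame"][y0:y1,x0:x1,::-1],None,fx=k,fy=k,interpolation=cv2.INTER_CUBIC)
p=(.5812,-.1842,.2291)
L=[(a*.05,b,.01) for a in(-1,1) for b in (-.07,.12)]+[(a*.03,-.0065,.089) for a in (-1,1)]+[(0,0,.1),(0,-.0065,.089)]
for u in proj(c,frame(*p,L)): cv2.circle(v,tuple(int(w) for w in ((u-[x0,y0]+.5)*k)),3,(0,0,255),-1)
t=proj(c,[[.5821,-.1854,.2604-.1015]])
for u in t: cv2.circle(v,tuple(int(w) for w in ((u-[x0,y0]+.5)*k)),3,(255,0,0),-1)
print(t, c["xyz"])
cv2.imwrite("pics/w5c.png",v)
```

```text
[[322.67565519 244.55551646]] [ 0.50698978 -0.20183648  0.40251661]
```

View pics/w5c.png

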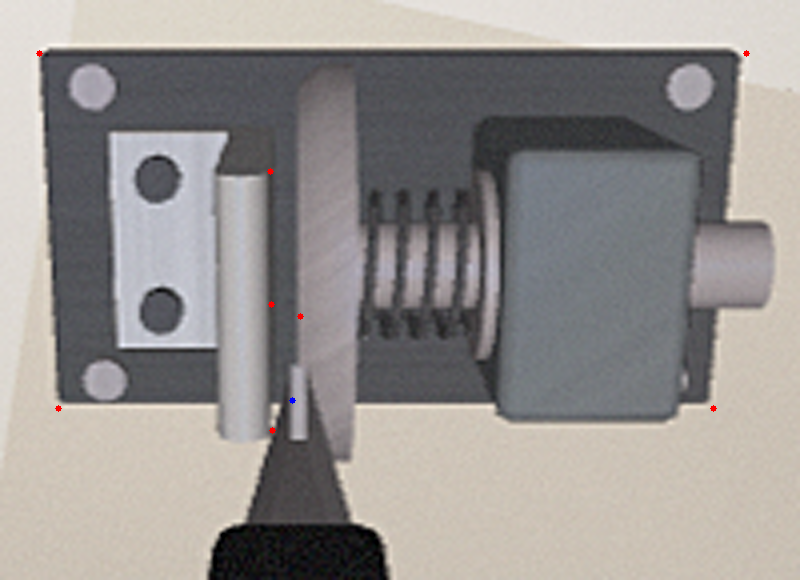

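All fits agree: the tip needs to shift about 2.9 mm toward the thrust plate. I'll shift, lower to just above the mouth, and check again.

```bash
python3 -m crank '{"slide":[[0,-0.001,0.004],[0,-0.002,0.012],[0,-0.0029,0.022],[0,-0.0029,0.032],[0,-0.0029,0.042],[0,-0.0029,0.049],[0,-0.0029,0.052],[0,-0.0029,0.052]],"roll":[0,0,0,0,0,0,0,0],"grip":[0,0,0,0,0,0,0,0]}' 100
python3 snap.py 6 wrist scene
python3 - <<'E'
from h import *; import pickle
c=pickle.load(open("wrist6.pkl","rb"))
x0,x1,y0,y1=270,390,150,270
cv2.imwrite("pics/w6c.png",cv2.resize(c["frame"][y0:y1,x0:x1,::-1],None,fx=5,fy=5,interpolation=cv2.INTER_CUBIC))
E
```

```text
time_s: 8.65
position: [0.5829, -0.1878, 0.2089]
tool_rot: [[-0.974, -0.228, -0.001], [-0.228, 0.974, 0.0], [0.001, 0.0, -1.0]]
ft_force: [-0.2, 0.2, -1.0]
grip_width: 0.0192
[ 0.5829 -0.1878  0.2089] [-0.2  0.2 -1. ] [[-0.974, -0.228, -0.001], [-0.228, 0.974, 0.0], [0.001, 0.0, -1.0]]
```

View pics/w6c.png

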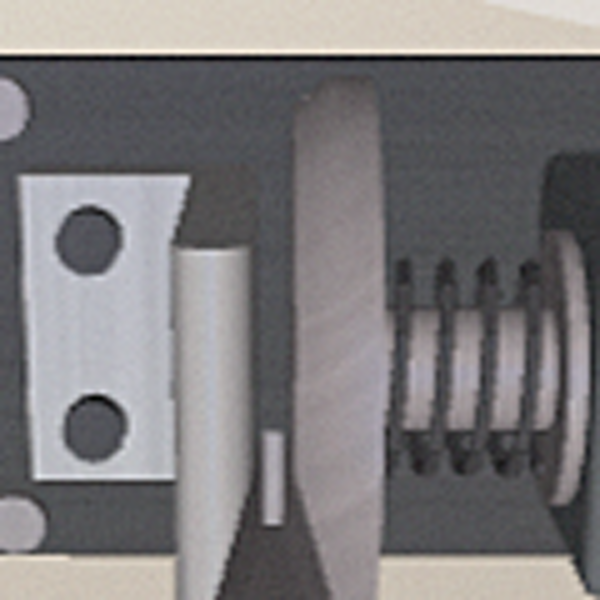

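View pics/scene6c.png

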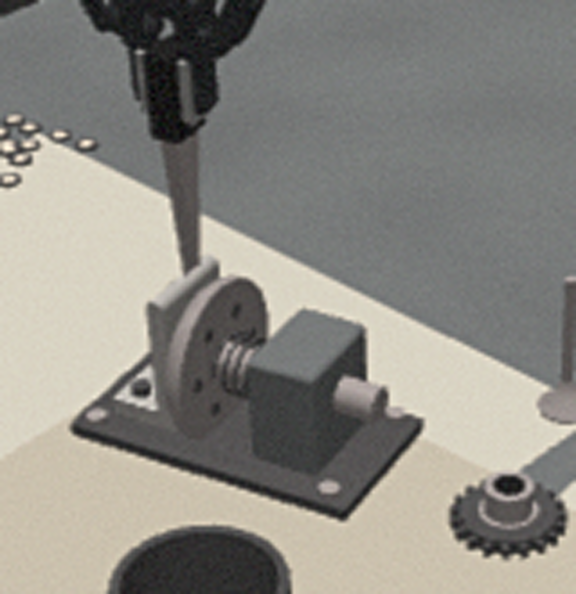

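The tip (crop 273) is centred in the gap (crop 250–295). Lowering to ~18 mm depth, watching the forces.

```bash
python3 -m crank '{"slide":[[0,0,0.003],[0,0,0.008],[0,0,0.013],[0,0,0.018],[0,0,0.023],[0,0,0.027],[0,0,0.03],[0,0,0.03]],"roll":[0,0,0,0,0,0,0,0],"grip":[0,0,0,0,0,0,0,0]}' 100
python3 -c "
from rig import *; import numpy as np
for i in range(4):
  s=observe(); print(np.round(s['position'],4),np.round(s['ft_force'],2),np.round(s['wrist_torque'],3)); get_image('wrist')"
```

```text
time_s: 9.55
position: [0.5828, -0.1877, 0.1788]
tool_rot: [[-0.974, -0.228, -0.001], [-0.228, 0.974, 0.0], [0.001, 0.0, -1.0]]
ft_force: [0.3, 0.5, -0.7]
grip_width: 0.0187
[ 0.5828 -0.1877  0.1788] [ 0.29  0.45 -0.72] [-0.02   0.063  0.   ]
[ 0.5829 -0.1878  0.1792] [ 0.27  0.56 -1.13] [ 0.013 -0.016 -0.056]
[ 0.583  -0.1879  0.1794] [-0.04 -0.02 -0.78] [0.08  0.008 0.008]
[ 0.583  -0.1879  0.1795] [-0.18 -0.14 -1.77] [ 0.025  0.001 -0.046]
```

```bash
python3 -m crank '{"slide":[[0,0,0.002],[0,0,0.004],[0,0,0.006],[0,0,0.008],[0,0,0.01],[0,0,0.012],[0,0,0.012],[0,0,0.012]],"roll":[0,0,0,0,0,0,0,0],"grip":[0,0,0,0,0,0,0,0]}' 100
cat > ft.py <<'E'
from rig import *; import numpy as np
F=[];M=[]
for i in range(8):
  s=observe(); F.append(s['ft_force']);M.append(s['wrist_torque']); p=get_image('wrist')
R=s['tool_rot']; print(np.round(s['position'],4),'F tool',np.round(np.mean(F,0)@R,2),'M tool',np.round(np.mean(M,0)@R,3))
E
python3 ft.py
```

```text
time_s: 10.55
position: [0.583, -0.1875, 0.1673]
tool_rot: [[-0.974, -0.228, 0.0], [-0.228, 0.974, 0.0], [-0.0, 0.0, -1.0]]
ft_force: [0.6, 1.3, 0.5]
grip_width: 0.0191
[ 0.583  -0.1876  0.1673] F tool [-0.78  2.85 -1.36] M tool [-0.698 -0.211 -0.003]
```

The plate bears first (+2.9 N along tool y). I'll nudge toward the flange by 0.6 mm and go 6 mm deeper.

```bash
python3 -m crank '{"slide":[[0,0.0003,0],[0,0.0006,0],[0,0.0006,0.001],[0,0.0006,0.002],[0,0.0006,0.004],[0,0.0006,0.006],[0,0.0006,0.006],[0,0.0006,0.006]],"roll":[0,0,0,0,0,0,0,0],"grip":[0,0,0,0,0,0,0,0]}' 100
python3 ft.py; python3 snap.py 8 wrist scene
python3 - <<'E'
from h import *; import pickle
c=pickle.load(open("wrist8.pkl","rb"))
x0,x1,y0,y1=270,390,150,270
cv2.imwrite("pics/w8c.png",cv2.resize(c["frame"][y0:y1,x0:x1,::-1],None,fx=5,fy=5,interpolation=cv2.INTER_CUBIC))
E
```

```text
time_s: 11.75
position: [0.5827, -0.1871, 0.161]
tool_rot: [[-0.974, -0.228, -0.0], [-0.228, 0.974, 0.0], [0.0, 0.0, -1.0]]
ft_force: [0.4, 2.6, 2.0]
grip_width: 0.0188
[ 0.5827 -0.1872  0.161 ] F tool [-0.56  2.7  -0.88] M tool [-0.622 -0.151 -0.003]
[ 0.5827 -0.1871  0.161 ] [ 1.   2.4 -1.3] [[-0.974, -0.228, -0.001], [-0.228, 0.974, 0.0], [0.0, 0.0, -1.0]]
```

View pics/w8c.png

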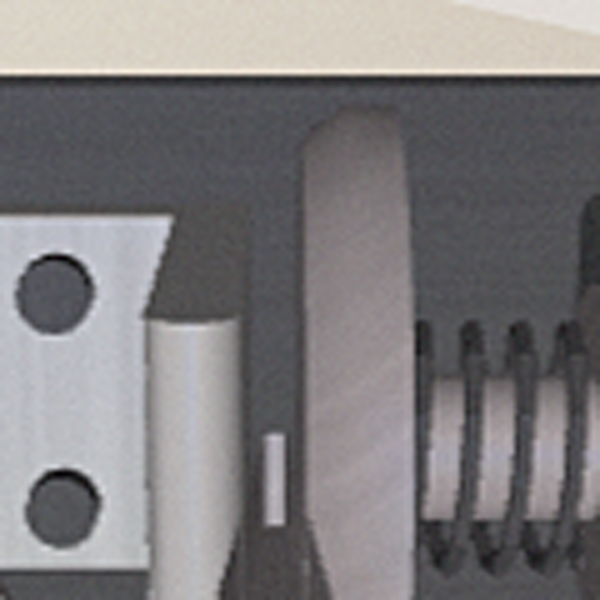

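View pics/scene8c.png

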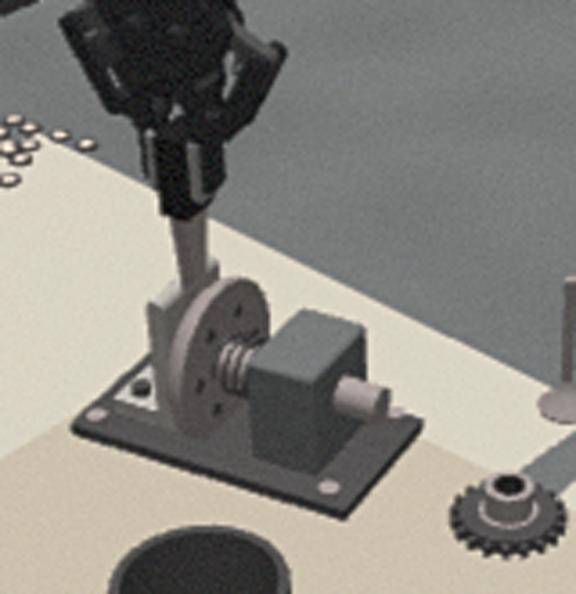

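```bash
python3 -m crank '{"slide":[[0,0.0002,0.001],[0,0.0004,0.002],[0,0.0004,0.003],[0,0.0004,0.004],[0,0.0004,0.005],[0,0.0004,0.005],[0,0.0004,0.005],[0,0.0004,0.005]],"roll":[0,0,0,0,0,0,0,0],"grip":[0,0,0,0,0,0,0,0]}' 100
python3 ft.py
```

```text
time_s: 13.05
position: [0.5829, -0.1868, 0.157]
tool_rot: [[-0.974, -0.228, 0.001], [-0.228, 0.974, -0.0], [-0.001, -0.0, -1.0]]
ft_force: [-0.3, 4.1, 5.6]
grip_width: 0.0189
[ 0.5829 -0.1868  0.1569] F tool [-0.42  4.11 -5.58] M tool [-0.944 -0.048 -0.016]
```

Drag has risen to ~4 N vertical. I'll check visually whether the flange has been pushed back by comparing against the earlier picture.

```bash
python3 snap.py 9 wrist scene
python3 - <<'E'
from h import *; import pickle
from scipy.optimize import least_squares
# rectify wrist images onto the plane z=.05.. in fixture frame (flange upper rim plane z=.095)
p=(.5812,-.1842,.2291)
def rect(f,z,k=5000):
    c=pickle.load(open(f,"rb"))
    L=np.array([(-.05,-.03,z),(-.05,.06,z),(.05,.06,z),(.05,-.03,z)])
    uv=proj(c,frame(*p,L)).astype(np.float32)
    dst=np.array([((l[1]+.03)*k,(l[0]+.05)*k) for l in L],np.float32)
    return cv2.warpPerspective(c["frame"][:,:,::-1],cv2.getPerspectiveTransform(uv,dst),(int(.09*k),int(.1*k)),flags=cv2.INTER_CUBIC)
A=rect("wrist5.pkl",.09);B=rect("wrist6.pkl",.09);C=rect("wrist9.pkl",.09)
cv2.imwrite("pics/rect.png",cv2.resize(np.vstack([A[100:300],B[100:300],C[100:300]]),(450*7//4,600*1)))
E
```

```text
[ 0.5829 -0.1867  0.1569] [-0.3  4.1  5.3] [[-0.974, -0.228, 0.001], [-0.228, 0.974, -0.0], [-0.001, -0.0, -1.0]]
```

View pics/rect.png

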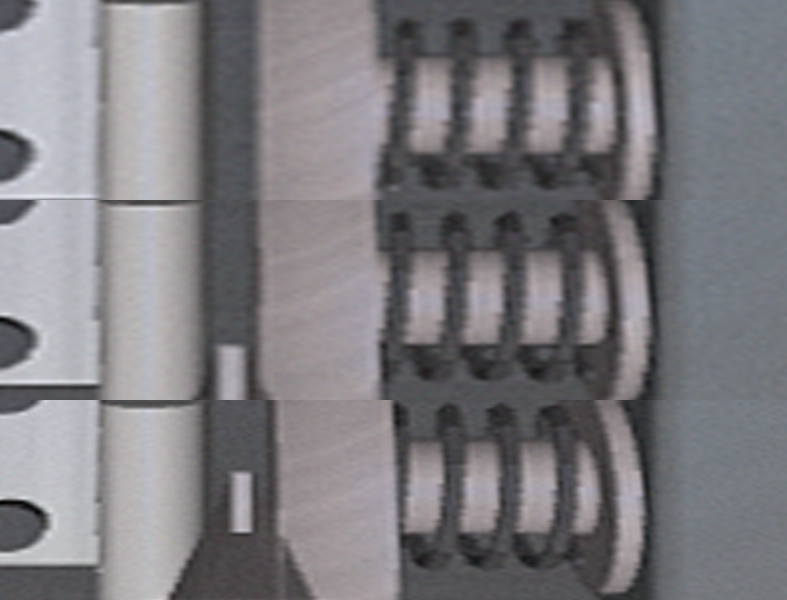

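View pics/wrist9.png

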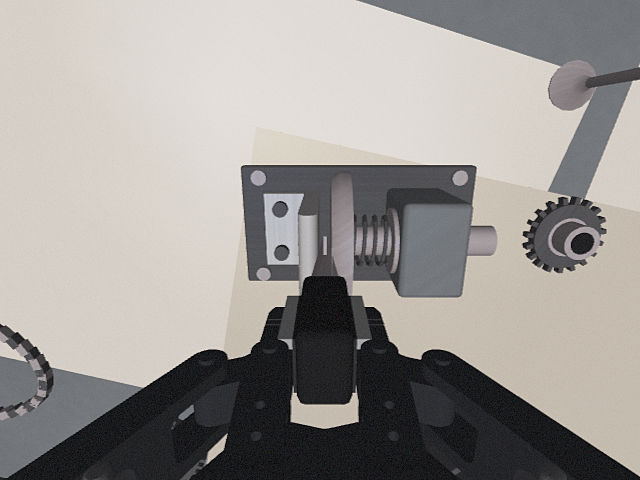

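Against the fixed plate edge, the flange edge has moved about 1.9 mm back, so both faces bear and it is far from the 7 mm limit. The gauge is upright and still. Handing in.

```bash
python3 ft.py; python3 -c "
from rig import *; s=observe(); print(s['time_s'],s['grip_width'],abs(s['qvel']).max()); print(close_job())"
```

```text
[ 0.5829 -0.1867  0.1569] F tool [-0.29  3.95 -5.31] M tool [-0.923 -0.04  -0.003]
13.95 0.019059151703433527 0.05094885987691757
the job is handed in; nothing more can be done
None
```

I gripped the black-handled gauge, lifted it straight out of its stand and lowered the blade upright into the gap between the thrust plate and the flange. I handed in at about 14 s, still gripping the handle.

**Last checks:**
- **Depth:** the tip was about 40 mm below the mouth and about 55 mm above the bench, clear of the base plate. This is worked out from the tool height.
- **Flange:** it was pushed back about 1.9 mm, measured from wrist pictures taken before and after insertion.
- **Forces:** I read about 4 N of vertical drag and about 4 N net sideways from the thrust plate. I can't read the two face forces separately. From the flange shift and the spring data I estimate about 3.5 N on the flange and 7–8 N on the plate, so it isn't perfectly centred.
- **Grip and stillness:** the opening was 19 mm, the tool vertical and the arm still.

The red, pink and turquoise look-alikes fell over by themselves early in the run; the red one came to rest against the stand. I never touched them. The sleeve, sprocket and valve looked unmoved in the pictures, but I did not measure that.

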